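# Work the stuck control knob off a screen separator and stow it under the lid

### The job

The worn control knob on the screen separator has to come off: swing the keeper lever clear of its skirt into the marked release notch and leave it there, then twist the stuck knob back and forth, a good 20 degrees or more, while easing it upwards, so that it comes off without the delicate spindle being yanked up with it. Stand the knob upright on the foam in the empty bay of the parts compartment, let go, and fold the aluminium lid fully shut over it. Leave the other things where they are.

Things in the scene. Friction and masses are not known exactly. Their poses are not given: they have to be found in the camera images.
- separator: screen separator, a white metal box 200 x 220 mm and 45 mm high, fixed to the counter; origin at the centre of its underside, x and y along its sides, z up. A 3 mm dark plate covers the +x part of its deck; knob and keeper lever are on the -x part
- spindle_seat (a point): fixed point on the deck where the knob's axis meets it (45 mm above the counter); axes as the separator's. The steel spindle stands 21 mm up from here into the knob; four sprung leaves on it grip the knob's socket between 4 and 18 mm above the deck, so the knob is clear once raised 20 mm
- spindle (a joint): how far the spindle has been drawn up against its own return spring, m: 0 at rest, stop at 0.009; it starts to rise at about 4 N and takes 1.5 N more per mm. More than 0.006 harms it. A straight pull on the still knob needs about 17 to 27 N to slip, which draws it up too far; while the knob is being turned the grip along the axis falls to a few N, so rise no faster than about a third of the socket wall's (11.5 mm radius) turning speed, or rise 1 to 2 mm per twist
- knob_grip (a point): centre of the black knob's bar grip, on the knob's axis, 50 mm above the knob's underside. The bar is 64 mm long (along this point's x), 18 mm wide (y) and 38 mm high, its top 14 mm above this point, its bottom 24 mm below; under it a hub 38 mm across, 18 mm high, and a skirt 68 mm across, 8 mm high. Whole knob 64 mm high, 90 g. At the start x lies along the separator's x (knob angle 0); it can be turned either way without stop
- keeper (a joint): keeper lever angle, rad, about the vertical (positive anticlockwise from above): 0 as found, its nose 3 mm above the knob's skirt so the knob cannot rise; 1.0 in the release notch. A sprung detent draws it to 0 or to 1.0, changing over at 0.5; it takes about 5 N at the post to throw; stops at 0 and 1.0
- keeper_pivot (a point): point on the deck on the keeper's vertical pivot axis; axes as the separator's
- keeper_post (a point): on the axis of the keeper's upright round steel post (16 mm diameter, free to be pinched from above or pushed), 22 mm below its top and 42 mm above the deck, 65 mm from the pivot. The flat arm below the post is 11 to 17 mm above the deck
- release_notch (a point): where keeper_post is when the lever is in the release notch, which is marked by a pair of short steel fins on the deck beyond the post (the starting notch has a single fin)
- compartment: grey open parts compartment 160 (x) x 350 (y) x 85 mm high, fixed, walls and floor 5 mm, divided by two 5 mm walls into three bays side by side along y, each 150 x 110 mm inside; origin at the centre of its underside
- bay (a point): centre of the top of the 3 mm dark foam (130 x 95 mm, fixed) in the empty bay, 8 mm above the counter; which bay is empty varies
- lid (a joint): aluminium lid angle, rad: 0 shut, grows as it opens upward; 1.57 upright; found between 1.5 and 1.75. Its hinge is stiff: it stays where left and takes about 0.4 to 0.6 N m to turn
- lid_hinge (a point): middle of the lid's hinge line, on the compartment's +x upper rim (85 mm up); axes as the compartment's, the hinge runs along y
- lid_edge (a point): middle of the lid's free edge on its outer face (the upper face when shut). The lid is a plain plate 160 x 350 x 5 mm, hinged along a long side; shut it lies flat on the rim with the free edge at -x
- power_bank: beige power bank 100 x 68 x 28 mm lying in another bay; bystander; origin under its centre
- protector_box: blue flat box 130 x 75 x 16 mm lying in another bay; bystander; origin under its centre
- speaker0: black earpiece speaker 62 x 26 x 12 mm on the counter; bystander
- speaker1: black earpiece speaker 62 x 26 x 12 mm on the counter; bystander
- speaker2: black earpiece speaker 62 x 26 x 12 mm on the counter; bystander
- sim_tray: silver SIM tray 64 x 42 x 6 mm on the counter; bystander
- phone: black phone 72 x 148 x 8 mm on the counter; bystander
- screwdriver: screwdriver lying on the counter; bystander
- knob: the whole knob; origin at the centre of its underside
There are look-alikes about, which are no part of the job. What is meant by the knob is not blue, green or purple, and is the smaller of those in its own colour.

How it is judged:
On the way, in this order (a step that is already met when the one before it is completed fails the run):
1. the keeper lever rests in the release notch (above 0.9 rad) with the knob still on its spindle (value of joint keeper above 0.9 rad and horizontal distance between knob_grip and spindle_seat below 0.008 m and z of knob_grip in the frame of spindle_seat below 0.064 m), for 0.2 s.
2. the knob, still on its spindle, is turned 0.2 rad or more either way (horizontal distance between knob_grip and spindle_seat below 0.008 m and z of knob_grip in the frame of spindle_seat below 0.064 m and angle between the x axis of knob_grip and the x axis of spindle_seat, either way round above 0.2 rad).
3. the knob, still on its spindle, is turned back to within 0.12 rad of where it began (horizontal distance between knob_grip and spindle_seat below 0.008 m and z of knob_grip in the frame of spindle_seat below 0.064 m and angle between the x axis of knob_grip and the x axis of spindle_seat, either way round below 0.12 rad).
4. the knob is off the spindle (raised more than 25 mm) (z of knob_grip in the frame of spindle_seat above 0.075 m).
5. the knob stands upright and released on the foam in the empty bay (horizontal distance between knob_grip and bay below 0.048 m and z of knob_grip in the frame of bay between 0.042 and 0.057 m and angle between knob_grip's own z axis and vertical below 0.2 rad and contact force between the fingers and knob below 0.05 N), for 0.2 s.
At the end, for the whole second after the job is handed in: The knob stands upright (within 0.2 rad) and released on the foam in the empty bay (within 48 mm of its centre, at rest), the lid is shut over it (below 0.06 rad), the keeper lever is in the release notch (above 0.9 rad) and the spindle is back down (below 2 mm) (all of step 5 and value of joint keeper above 0.9 rad and value of joint lid below 0.06 rad and value of joint spindle below 0.002 m and linear speed of knob below 0.02 m/s); the robot touches nothing.
It fails at once if the spindle is drawn up more than 6 mm (value of joint spindle above 0.006 m).
It fails at once if a bystander is moved more than 30 mm (distance of any of power_bank, protector_box, speaker0, speaker1, speaker2, sim_tray, phone, screwdriver from where it was at the start of the episode above 0.03 m).
It also fails if it takes over 72 s, if anything falls off the work surface, if the arm or the gripper's body presses on something with over 40 N, if the wrist force passes 120 N, or if a joint passes its speed limit or range.

### The arm

A 6-joint arm with a two-finger parallel gripper is mounted at the origin on the work surface. World frame = base frame: x ahead of the robot, y to its left, z up, the work surface at z = 0. Lengths are in m, angles in rad, forces in N, time in s.
With the tool pointing down it reaches from about 0.4 to 0.925 m from the base axis. Payload 12.5 kg.
Tool frame: the origin (TCP) lies at the very end of the fingers, on their centre line; the grasp point (between the pads) lies 19 mm behind it; z points along the fingers, y is the line along which they close (so a half turn about z gives the same grasp; the last joint's range is limited). The gripper opens to 95 mm and grips with 3 to 60 N. Pads are 20 mm wide; open, the fingers measure 119 mm over their backs; the gripper's body (75 mm by 180 mm) begins 59 mm behind the grasp point.
Start: joints at [-1.43, 0.491, 1.559, -0, 1.092, -0.106], TCP at [0.153, -0.606, 0.215] pointing down, gripper open.
Joint ranges: [-3.1, 3.1], [-0.84, 2.19], [0.05, 2.79], [-1.13, 4.28], [0.06, 2.93], [-2.69, 2.69]. Speed limits (rad/s): [2.22, 2.22, 2.79, 3.14, 3.14, 3.14].

### API

Orientations are given as [roll, pitch, yaw] about the fixed x, y, z axes, in that order (R = Rz(yaw) Ry(pitch) Rx(roll)).
In Python, from rig import bot, get_image, ticket, trace gives the robot as it stands. The module is installed in compiled form; this text tells all that it offers.
- The arm moves only by the shell command python3 -m inch 'ROWS'. ROWS is JSON, a list of rows, each an object with "angular": the turn, a rotation vector about the tool's x, y, z in rad, a list of three; "linear": the shift along the tool's x, y, z in m, a list of three; "claw": the opening, from 0 (shut) to 1 (fully open). A call has exactly 5 rows; each row is the pose to reach, as a shift and turn from the pose commanded when the call began, along the tool's axes at that moment; what a row does not reach only later rows make up. A row lasts 1/10 s, in which the tool goes at most 50 mm and 8.59 degrees, less where a joint would pass 70% of its speed; a pose out of reach is approached as far as the arm can. A call with a gripper value outside its range is refused whole. The fingers move at their own pace and stop on an object; the grip force is fixed at half the most. Time passes only in rows, so rows that repeat a pose let the fingers close, or fill a call up. It gives the time, the measured TCP pose, the force, the opening and the grip force at its end, in the units of the state.
- bot.read_state(): the state, without advancing time (a new reading comes with each control period).
- get_image(name): name is "scene" or "top" or "wrist"; returns a dict with "color" (480x640x3 uint8, blue, green, red), "intrinsics" (3x3 intrinsics, pixels), "rvec" (rotation vector, rad) and "tvec" (3), from world to camera coordinates, as OpenCV has them; the wrist camera has in their place "mount" (4x4, takes a point from camera to tool coordinates, whose origin is the TCP and whose axes are the flange's). Camera axes: x right, y down, z forward; pixel columns grow to the right and rows downward; lengths in m; the calibration is good to about 2 mm. A picture is of the moment at which its call begins: read the wrist's pose just before it. There is no depth.
- ticket.job_done(): hands the job in; it is judged then, once.
Trained networks look in a picture, given as the dict that the camera call returned (one of the last four; its "shot" number tells which), for a name from the list of things; names that differ only in an ending like _2 or _b are one class to them, and where a whole thing is asked for, a point or a joint stands for the part that bears it (a point fixed in the world has none). Each returns a list of dicts, best first, with "p" (0 to 1); they miss things now and then, are a little off and sometimes report something else, mostly with a low value. They report only what shows in the picture. A call takes as long as a camera call. They do not tell look-alikes from the thing itself.
- trace(query, picture): "region" (480x640 bool, what is visible of it) and "xy" ([column, row] in pixels, amid what is visible of it).
The state is a dict: "t": time; "joints": joint angles; "joint_vel": joint speeds; "effort": joint torques, N m; "tcp_pos": TCP position; "eef_rot": TCP orientation; "force": force on the tool from outside, world axes, zero at the start; "wrist_torque": the same for the moment, N m; "opening": finger opening in m; "grasp_force": force on a finger pad.
Only numpy, scipy, OpenCV 4.12 (cv2) and the standard library are available. Lean on these libraries where they do the work, as an engineer would, in place of code of your own. Each camera call takes 0.05 s, during which the arm holds its last target. There are 200 camera calls.

## Working session

There is one attempt and no reset: what is moved stays moved. The work goes in short steps, Python scripts to look and compute and a shell command to move; the robot and the scene stay as the last step left them, time stands still between calls to the robot, and variables do not carry over. Pictures are saved under pics/ and viewed, at most 10 in all, crops included, and the job is handed in when it is done.

```bash
mkdir -p pics; cat > h.py <<'E'
import numpy as np, cv2
from rig import bot, get_image, ticket, trace
from scipy.spatial.transform import Rotation as R
def cam(im):
    if 'rvec' in im:
        Rm=cv2.Rodrigues(np.array(im['rvec'],float))[0]; t=np.array(im['tvec'],float).ravel()
        return Rm.T, -Rm.T@t
    s=im['st']; M=np.array(im['mount']); Rt=R.from_euler('xyz',s['eef_rot']).as_matrix()
    return Rt@M[:3,:3], Rt@M[:3,3]+np.array(s['tcp_pos'])
def shot(n):
    s=bot.read_state(); im=get_image(n); im['st']=s; return im
def px2w(im,uv,z):
    A,o=cam(im); d=A@np.linalg.inv(np.array(im['intrinsics']))@np.array([uv[0],uv[1],1.]); return o+d*(z-o[2])/d[2]
def w2px(im,p):
    A,o=cam(im); c=np.array(im['intrinsics'])@(A.T@(np.array(p)-o)); return c[:2]/c[2]
E
python3 - <<'E'
from h import *
for n in ('top','scene'):
    im=shot(n); cv2.imwrite(f'pics/{n}0.png',im['color']); print(n,cam(im)[1].round(3))
    for q,z in [('separator',.045),('knob',.1),('keeper',.1),('keeper_post',.1),('compartment',.085),('lid',.17),('power_bank',.03),('protector_box',.02)]:
        for d in trace(q,im)[:3]:
            if d['p']>.2: print(q,round(d['p'],2),np.round(d['xy']),px2w(im,d['xy'],z).round(3),d['region'].sum())
s=bot.read_state();print({k:np.round(v,3) for k,v in s.items()})
E
```

```text
top [ 0.466 -0.011  1.279]
separator 0.77 [414. 248.] [ 0.541 -0.231  0.045] 8562
knob 0.87 [496. 249.] [ 0.533 -0.392  0.1  ] 1534
knob 0.72 [312. 336.] [ 0.357 -0.008  0.1  ] 756
knob 0.65 [372. 341.] [ 0.346 -0.131  0.1  ] 1357
keeper 0.81 [426. 271.] [ 0.489 -0.246  0.1  ] 455
keeper_post 0.66 [428. 270.] [ 0.492 -0.25   0.1  ] 426
compartment 0.63 [188. 215.] [0.609 0.25  0.085] 11104
lid 0.81 [177. 196.] [0.637 0.253 0.17 ] 3910
power_bank 0.55 [204. 245.] [0.55  0.226 0.03 ] 1465
protector_box 0.64 [259. 231.] [0.581 0.108 0.02 ] 2023
protector_box 0.34 [235. 156.] [0.749 0.16  0.02 ] 1981
scene [ 1.142 -0.105  0.947]
separator 0.96 [227. 251.] [ 0.562 -0.225  0.045] 6995
knob 0.98 [306. 180.] [ 0.421 -0.024  0.1  ] 653
knob 0.87 [151. 208.] [ 0.459 -0.387  0.1  ] 738
knob 0.79 [248. 218.] [ 0.517 -0.169  0.1  ] 692
keeper 0.65 [229. 251.] [ 0.599 -0.213  0.1  ] 6903
keeper 0.64 [207. 221.] [ 0.512 -0.259  0.1  ] 455
keeper_post 0.96 [204. 223.] [ 0.518 -0.266  0.1  ] 385
keeper_post 0.28 [247. 220.] [ 0.521 -0.17   0.1  ] 692
compartment 0.81 [427. 222.] [0.57  0.237 0.085] 11920
lid 0.88 [444. 225.] [0.638 0.236 0.17 ] 5958
lid 0.39 [247. 217.] [ 0.566 -0.165  0.17 ] 663
lid 0.38 [224. 249.] [ 0.639 -0.213  0.17 ] 6861
protector_box 0.61 [364. 236.] [0.546 0.1   0.02 ] 489
protector_box 0.29 [205. 225.] [ 0.464 -0.28   0.02 ] 511
{'t': np.float64(0.9), 'joints': array([-1.43 ,  0.491,  1.559, -0.   ,  1.092, -0.106]), 'joint_vel': array([-0.001,  0.002, -0.001, -0.   ,  0.   ,  0.001]), 'effort': array([ 0.0000e+00, -6.1247e+01, -2.5844e+01,  6.9000e-02,  4.4000e-02,
       -0.0000e+00]), 'tcp_pos': array([ 0.153, -0.606,  0.215]), 'eef_rot': array([3.142, 0.   , 0.247]), 'force': array([0.17 , 0.528, 0.644]), 'wrist_torque': array([0.024, 0.003, 0.04 ]), 'grasp_force': np.float64(0.0), 'opening': np.float64(0.095)}
```

View pics/top0.png

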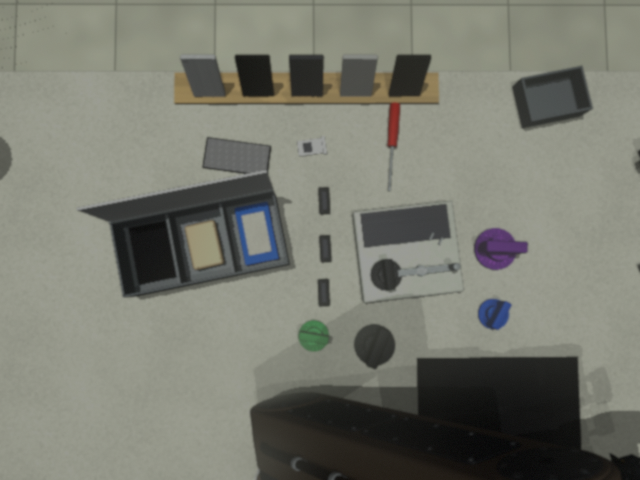

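View pics/scene0.png

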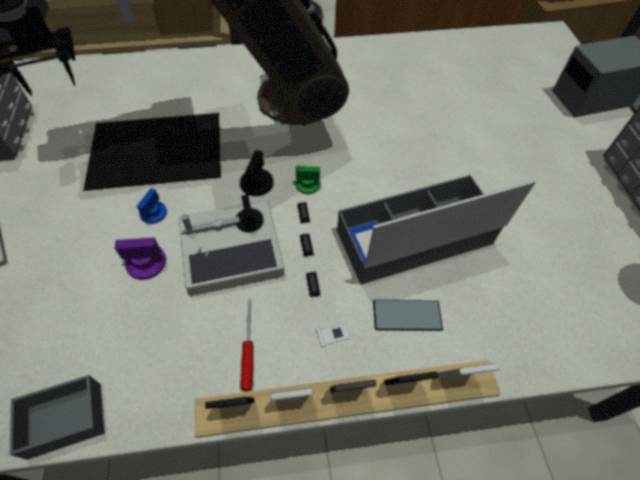

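```bash
python3 - <<'E'
from h import *
im=shot('top')
d=trace('separator',im)[0]; 
c=np.argwhere(d['region'])[:,::-1].astype(np.float32); h=cv2.convexHull(c).reshape(-1,2)
w=np.array([px2w(im,p,.045)[:2] for p in h],np.float32); r=cv2.minAreaRect(w); print(r)
print('knob top',px2w(im,(387,270),.109),'post',px2w(im,(456,266),.109),'fins',px2w(im,(437,238),.06),'bay',px2w(im,(153,252),.008))
s=bot.read_state(); w=shot('wrist'); print(np.round(w['mount'],3),np.round(w['intrinsics']))
for n,p in [('cornerBL',(124,297)),('cornerBR',(290,265)),('TL',(112,222)),('TR',(275,193))]: print(n,px2w(im,p,.085).round(3))
E
```

```text
((0.5337475538253784, -0.2159903645515442), (0.20158588886260986, 0.223875030875206), 6.208481788635254)
knob top [ 0.49141477 -0.16310012  0.109     ] post [ 0.49860228 -0.30548889  0.109     ] fins [ 0.56038658 -0.27828341  0.06      ] bay [0.53717157 0.34262343 0.008     ]
[[-0.001 -0.961 -0.276  0.078]
 [ 1.    -0.    -0.001 -0.001]
 [ 0.001 -0.276  0.961 -0.17 ]
 [ 0.     0.     0.     1.   ]] [[361.   0. 331.]
 [  0. 361. 245.]
 [  0.   0.   1.]]
cornerBL [0.44  0.38  0.085]
cornerBR [0.504 0.037 0.085]
TL [0.596 0.407 0.085]
TR [0.656 0.068 0.085]
```

```bash
python3 -m inch '[{"linear":[0.03,-0.02,-0.03],"angular":[0,0,0],"claw":1},{"linear":[0.07,-0.045,-0.05],"angular":[0,0,0],"claw":1},{"linear":[0.11,-0.07,-0.07],"angular":[0,0,0],"claw":1},{"linear":[0.15,-0.1,-0.085],"angular":[0,0,0],"claw":1},{"linear":[0.19,-0.125,-0.085],"angular":[0,0,0],"claw":1}]' && python3 -m inch '[{"linear":[0.04,-0.026,0],"angular":[0,0,0.03],"claw":1},{"linear":[0.08,-0.053,0],"angular":[0,0,0.06],"claw":1},{"linear":[0.12,-0.08,0],"angular":[0,0,0.09],"claw":1},{"linear":[0.16,-0.107,0],"angular":[0,0,0.12],"claw":1},{"linear":[0.2,-0.133,0],"angular":[0,0,0.139],"claw":1}]' && python3 -m inch '[{"linear":[0.026,-0.014,0],"angular":[0,0,0],"claw":0.4},{"linear":[0.026,-0.014,0],"angular":[0,0,0],"claw":0.4},{"linear":[0.026,-0.014,0],"angular":[0,0,0],"claw":0.4},{"linear":[0.026,-0.014,0],"angular":[0,0,0],"claw":0.4},{"linear":[0.026,-0.014,0],"angular":[0,0,0],"claw":0.4}]'
python3 - <<'E'
from h import *
w=shot('wrist'); cv2.imwrite('pics/w1.png',w['color']); s=w['st']; print(s['t'],s['tcp_pos'],s['eef_rot'])
for q,z in [('separator',.045),('knob',.1),('keeper_post',.109),('keeper',.06)]:
    for d in trace(q,w)[:2]:
        if d['p']>.2:
            print(q,round(d['p'],2),np.round(d['xy']),px2w(w,d['xy'],z).round(3))
            if q=='separator':
                h=cv2.convexHull(np.argwhere(d['region'])[:,::-1].astype(np.float32)).reshape(-1,2); print(cv2.minAreaRect(np.array([px2w(w,p,.045)[:2] for p in h],np.float32)))
E
```

```text
t: 1.55
tcp_pos: [0.3063, -0.4386, 0.3016]
eef_rot: [3.138, -0.001, 0.246]
force: [1.1, -1.1, -0.1]
opening: 0.095
grasp_force: 0.0
t: 2.05
tcp_pos: [0.4678, -0.26, 0.2999]
eef_rot: [3.141, -0.0, 0.107]
force: [0.7, -1.3, -0.1]
opening: 0.0953
grasp_force: 0.0
t: 2.55
tcp_pos: [0.4904, -0.2458, 0.2997]
eef_rot: [3.141, 0.0, 0.106]
force: [0.3, 0.1, -0.5]
opening: 0.0605
grasp_force: 0.0
2.55 [ 0.49040617 -0.24582811  0.29966913] [3.14142959e+00 4.39342464e-05 1.06344833e-01]
separator 0.9 [321. 157.] [ 0.549 -0.227  0.045]
((0.534148633480072, -0.21805445849895477), (0.19970768690109253, 0.22022299468517303), 6.06386661529541)
knob 0.81 [144. 291.] [ 0.387 -0.047  0.1  ]
knob 0.71 [480. 178.] [ 0.548 -0.39   0.1  ]
keeper_post 0.76 [343. 210.] [ 0.502 -0.255  0.109]
keeper 0.95 [341. 212.] [ 0.491 -0.256  0.06 ]
```

View pics/w1.png

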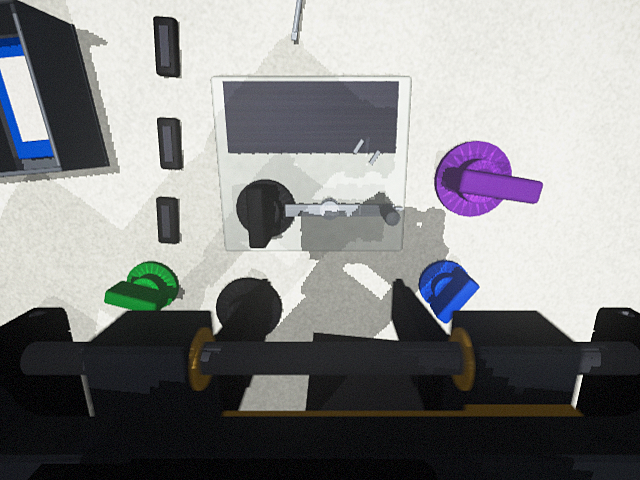

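```bash
python3 - <<'E'
from h import *
w=shot('wrist')
a=cv2.resize(w['color'][130:260,220:420],(800,520),interpolation=cv2.INTER_CUBIC); cv2.imwrite('pics/w1c.png',a)
post=px2w(w,(393,217),.109);piv=px2w(w,(329,206),.062);sk=px2w(w,(266,209),.053);f=px2w(w,(367,152),.055)
bt=px2w(w,(259,228),.109)
print(post,piv,sk,bt,f,np.linalg.norm((post-piv)[:2]))
E
```

```text
[ 0.50094373 -0.3066451   0.109     ] [ 0.49709477 -0.24128889  0.062     ] [ 0.48419934 -0.16860514  0.053     ] [ 0.4749734  -0.17172154  0.109     ] [ 0.56068415 -0.27708937  0.055     ] 0.06546944566376811
```

View pics/w1c.png

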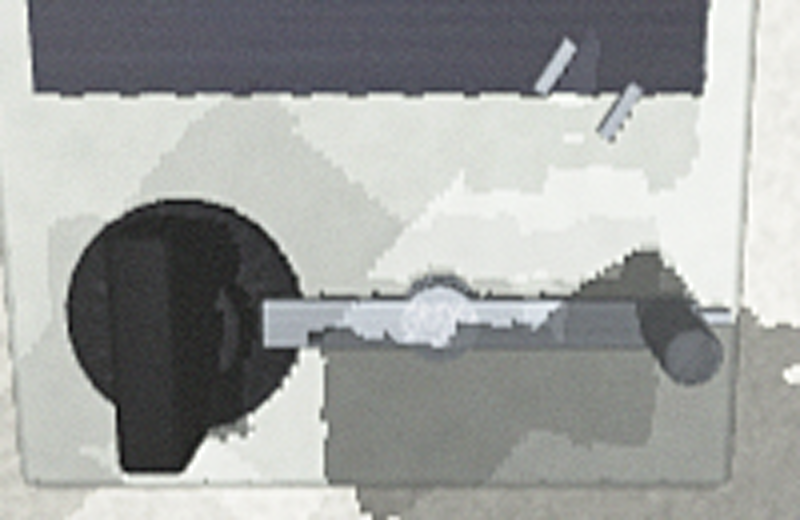

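```bash
python3 -m inch '[{"linear":[-0.029,0.03,0.02],"angular":[0,0,0],"claw":0},{"linear":[-0.029,0.0614,0.04],"angular":[0,0,0],"claw":0},{"linear":[-0.029,0.0614,0.08],"angular":[0,0,0],"claw":0},{"linear":[-0.029,0.0614,0.12],"angular":[0,0,0],"claw":0},{"linear":[-0.029,0.0614,0.14],"angular":[0,0,0],"claw":0}]' && python3 -m inch '[{"linear":[0,0,0.03],"angular":[0,0,0],"claw":0},{"linear":[0,0,0.06],"angular":[0,0,0],"claw":0},{"linear":[0,0,0.079],"angular":[0,0,0],"claw":0},{"linear":[0,0,0.079],"angular":[0,0,0],"claw":0},{"linear":[0.008,0,0.079],"angular":[0,0,0],"claw":0}]' && python3 -m inch '[{"linear":[0.008,0,0],"angular":[0,0,0],"claw":0},{"linear":[0.019,-0.001,0],"angular":[0,0,0],"claw":0},{"linear":[0.029,-0.004,0],"angular":[0,0,0],"claw":0},{"linear":[0.038,-0.008,0],"angular":[0,0,0],"claw":0},{"linear":[0.048,-0.015,0],"angular":[0,0,0],"claw":0}]'
```

```text
t: 3.35
tcp_pos: [0.4677, -0.3089, 0.1566]
eef_rot: [-3.139, 0.002, 0.107]
force: [0.4, 0.2, 0.4]
opening: 0.0037
grasp_force: 0.0
t: 3.85
tcp_pos: [0.4767, -0.3086, 0.081]
eef_rot: [-3.141, 0.0, 0.107]
force: [0.2, 0.0, 0.3]
opening: 0.0002
grasp_force: 0.0
t: 4.35
tcp_pos: [0.5241, -0.2879, 0.0812]
eef_rot: [3.141, -0.001, 0.108]
force: [0.1, 0.5, -0.2]
opening: 0.0007
grasp_force: 0.0
```

```bash
python3 -m inch '[{"linear":[-0.005,0,-0.04],"angular":[0,0,0],"claw":0},{"linear":[-0.01,0,-0.08],"angular":[0,0,0],"claw":0.3},{"linear":[-0.02,-0.04,-0.11],"angular":[0,0,0],"claw":0.6},{"linear":[-0.027,-0.08,-0.12],"angular":[0,0,0],"claw":0.7},{"linear":[-0.027,-0.122,-0.12],"angular":[0,0,0],"claw":0.7}]' && python3 - <<'E'
from h import *
w=shot('wrist'); cv2.imwrite('pics/w2.png',w['color']); s=w['st']; print(s['t'],s['tcp_pos'],s['eef_rot'])
E
```

```text
t: 4.85
tcp_pos: [0.483, -0.1685, 0.2027]
eef_rot: [3.14, -0.003, 0.107]
force: [1.0, -0.7, -0.3]
opening: 0.0271
grasp_force: 0.0
4.85 [ 0.48299705 -0.16845093  0.20271929] [ 3.13975329 -0.00330607  0.10697179]
```

View pics/w2.png

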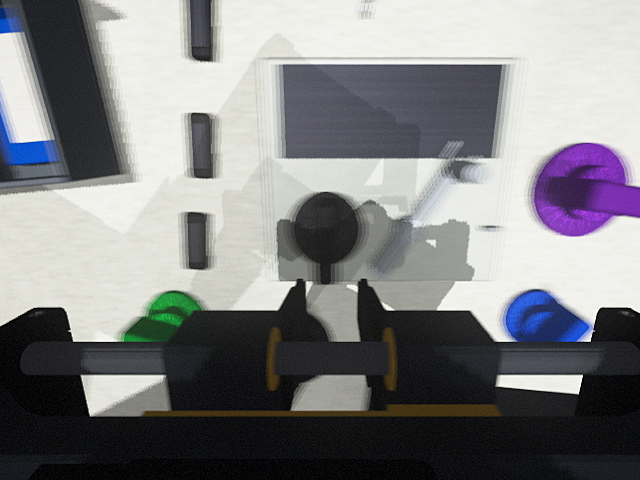

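```bash
python3 -m inch '[{"linear":[0.0,0,0.02],"angular":[0,0,0],"claw":0.7},{"linear":[0,0,0.04],"angular":[0,0,0],"claw":0.7},{"linear":[0,0,0.05],"angular":[0,0,0],"claw":0.7},{"linear":[0,0,0.05],"angular":[0,0,0],"claw":0.7},{"linear":[0,0,0.05],"angular":[0,0,0],"claw":0.7}]' && python3 - <<'E'
from h import *
w=shot('wrist'); s=w['st']; print(s['t'],s['tcp_pos'],s['eef_rot'],s['opening'])
for d in trace('knob',w)[:3]: print(d['p'],d['xy'],d['region'].sum())
cv2.imwrite('pics/w3.png',cv2.resize(w['color'][120:320,200:480],(784,560),interpolation=cv2.INTER_CUBIC))
E
```

```text
t: 5.4
tcp_pos: [0.4833, -0.1699, 0.151]
eef_rot: [3.141, -0.0, 0.108]
force: [-1.0, -0.8, -0.2]
opening: 0.0657
grasp_force: 0.0
5.4 [ 0.4833281  -0.16992122  0.15100198] [ 3.14141828e+00 -2.47658339e-04  1.07836866e-01] 0.0656789271689149
0.91 [610.9, 198.7] 6713
0.78 [579.1, 318.0] 794
0.68 [292.4, 390.1] 3117
```

View pics/w3.png

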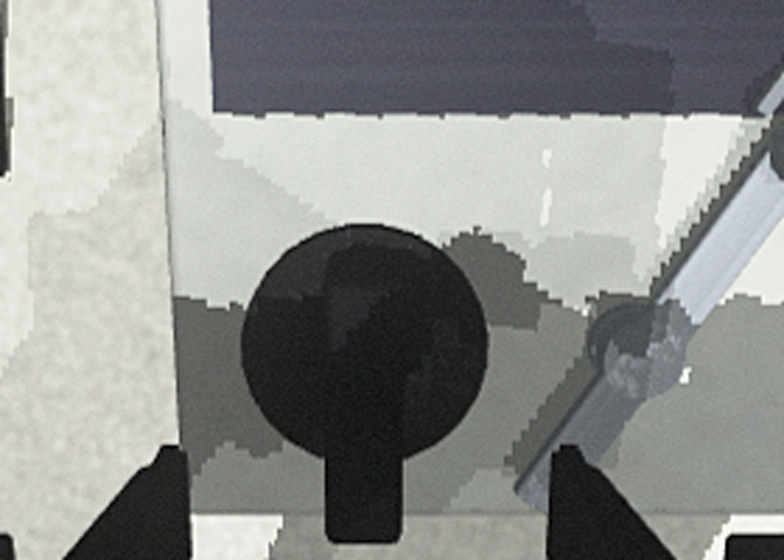

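```bash
python3 -m inch '[{"linear":[0.003,-0.001,0.03],"angular":[0,0,0],"claw":0.7},{"linear":[0.003,-0.001,0.06],"angular":[0,0,0],"claw":0.7},{"linear":[0.003,-0.001,0.075],"angular":[0,0,0],"claw":0.7},{"linear":[0.003,-0.001,0.075],"angular":[0,0,0],"claw":0.4},{"linear":[0.003,-0.001,0.075],"angular":[0,0,0],"claw":0.1}]' && python3 -m inch '[{"linear":[0,0,0],"angular":[0,0,0],"claw":0},{"linear":[0,0,0],"angular":[0,0,0],"claw":0},{"linear":[0,0,0],"angular":[0,0,0],"claw":0},{"linear":[0,0,0],"angular":[0,0,0],"claw":0},{"linear":[0,0,0],"angular":[0,0,0],"claw":0}]'
```

```text
t: 6.0
tcp_pos: [0.4862, -0.1689, 0.0763]
eef_rot: [3.141, -0.001, 0.108]
force: [-0.2, 0.4, 1.0]
opening: 0.0553
grasp_force: 0.0
t: 6.5
tcp_pos: [0.4859, -0.1685, 0.0758]
eef_rot: [3.142, -0.0, 0.108]
force: [0.7, -0.2, 3.5]
opening: 0.0176
grasp_force: 30.0
```

```bash
python3 -m inch '[{"linear":[0,0,0],"angular":[0,0,0.1],"claw":0},{"linear":[0,0,0],"angular":[0,0,0.22],"claw":0},{"linear":[0,0,-0.0003],"angular":[0,0,0.34],"claw":0},{"linear":[0,0,-0.0003],"angular":[0,0,0.38],"claw":0},{"linear":[0,0,-0.0003],"angular":[0,0,0.38],"claw":0}]' && python3 -m inch '[{"linear":[0,0,0],"angular":[0,0,-0.12],"claw":0},{"linear":[0,0,-0.0003],"angular":[0,0,-0.26],"claw":0},{"linear":[0,0,-0.0007],"angular":[0,0,-0.4],"claw":0},{"linear":[0,0,-0.0011],"angular":[0,0,-0.54],"claw":0},{"linear":[0,0,-0.0015],"angular":[0,0,-0.68],"claw":0}]' && python3 - <<'E'
from h import *
s=bot.read_state(); print(s['wrist_torque'])
E
```

```text
t: 7.0
tcp_pos: [0.4858, -0.1687, 0.0759]
eef_rot: [3.141, -0.0, -0.272]
force: [-0.5, -0.8, -0.8]
opening: 0.0179
grasp_force: 30.0
t: 7.5
tcp_pos: [0.4857, -0.1682, 0.077]
eef_rot: [-3.141, 0.0, 0.414]
force: [2.2, 3.4, -4.6]
opening: 0.0175
grasp_force: 30.0
[ 0.46530655 -0.43997825 -0.22426432]
```

```bash
python3 -m inch '[{"linear":[0,0,0],"angular":[0,0,0.12],"claw":0},{"linear":[0,0,-0.0003],"angular":[0,0,0.26],"claw":0},{"linear":[0,0,-0.0008],"angular":[0,0,0.4],"claw":0},{"linear":[0,0,-0.0013],"angular":[0,0,0.54],"claw":0},{"linear":[0,0,-0.0018],"angular":[0,0,0.68],"claw":0}]' && python3 -m inch '[{"linear":[0,0,0],"angular":[0,0,-0.12],"claw":0},{"linear":[0,0,-0.0003],"angular":[0,0,-0.26],"claw":0},{"linear":[0,0,-0.0008],"angular":[0,0,-0.4],"claw":0},{"linear":[0,0,-0.0013],"angular":[0,0,-0.54],"claw":0},{"linear":[0,0,-0.0018],"angular":[0,0,-0.68],"claw":0}]'
```

```text
t: 8.0
tcp_pos: [0.4858, -0.1687, 0.0788]
eef_rot: [3.141, 0.0, -0.276]
force: [1.3, -1.2, -6.9]
opening: 0.0177
grasp_force: 30.0
t: 8.5
tcp_pos: [0.4857, -0.1682, 0.0805]
eef_rot: [-3.141, 0.0, 0.415]
force: [1.5, 2.8, -6.4]
opening: 0.018
grasp_force: 30.0
```

```bash
for i in 1; do :; done; python3 -m inch '[{"linear":[0,0,0],"angular":[0,0,0.12],"claw":0},{"linear":[0,0,-0.0003],"angular":[0,0,0.26],"claw":0},{"linear":[0,0,-0.0008],"angular":[0,0,0.4],"claw":0},{"linear":[0,0,-0.0013],"angular":[0,0,0.54],"claw":0},{"linear":[0,0,-0.0018],"angular":[0,0,0.68],"claw":0}]' && python3 -m inch '[{"linear":[0,0,0],"angular":[0,0,-0.12],"claw":0},{"linear":[0,0,-0.0003],"angular":[0,0,-0.26],"claw":0},{"linear":[0,0,-0.0008],"angular":[0,0,-0.4],"claw":0},{"linear":[0,0,-0.0013],"angular":[0,0,-0.54],"claw":0},{"linear":[0,0,-0.0018],"angular":[0,0,-0.68],"claw":0}]' && python3 -m inch '[{"linear":[0,0,0],"angular":[0,0,0.12],"claw":0},{"linear":[0,0,-0.0003],"angular":[0,0,0.26],"claw":0},{"linear":[0,0,-0.0008],"angular":[0,0,0.4],"claw":0},{"linear":[0,0,-0.0013],"angular":[0,0,0.54],"claw":0},{"linear":[0,0,-0.0018],"angular":[0,0,0.68],"claw":0}]' && python3 -m inch '[{"linear":[0,0,0],"angular":[0,0,-0.12],"claw":0},{"linear":[0,0,-0.0003],"angular":[0,0,-0.26],"claw":0},{"linear":[0,0,-0.0008],"angular":[0,0,-0.4],"claw":0},{"linear":[0,0,-0.0013],"angular":[0,0,-0.54],"claw":0},{"linear":[0,0,-0.0018],"angular":[0,0,-0.68],"claw":0}]'
```

```text
t: 9.0
tcp_pos: [0.4858, -0.1687, 0.0824]
eef_rot: [3.141, 0.0, -0.276]
force: [0.8, -1.7, -7.1]
opening: 0.0179
grasp_force: 30.0
t: 9.5
tcp_pos: [0.4856, -0.1682, 0.0841]
eef_rot: [-3.14, 0.0, 0.414]
force: [2.0, 3.3, -5.9]
opening: 0.018
grasp_force: 30.0
t: 10.0
tcp_pos: [0.4858, -0.1687, 0.086]
eef_rot: [3.141, 0.0, -0.276]
force: [0.5, -1.4, -6.3]
opening: 0.0178
grasp_force: 30.0
t: 10.5
tcp_pos: [0.4856, -0.1683, 0.0877]
eef_rot: [-3.141, 0.0, 0.415]
force: [1.3, 2.5, -5.2]
opening: 0.0178
grasp_force: 30.0
```

```bash
python3 -m inch '[{"linear":[0,0,0],"angular":[0,0,0.12],"claw":0},{"linear":[0,0,-0.0003],"angular":[0,0,0.26],"claw":0},{"linear":[0,0,-0.0008],"angular":[0,0,0.4],"claw":0},{"linear":[0,0,-0.0013],"angular":[0,0,0.54],"claw":0},{"linear":[0,0,-0.0018],"angular":[0,0,0.68],"claw":0}]' && python3 -m inch '[{"linear":[0,0,0],"angular":[0,0,-0.12],"claw":0},{"linear":[0,0,-0.0003],"angular":[0,0,-0.26],"claw":0},{"linear":[0,0,-0.0008],"angular":[0,0,-0.4],"claw":0},{"linear":[0,0,-0.0013],"angular":[0,0,-0.54],"claw":0},{"linear":[0,0,-0.0018],"angular":[0,0,-0.68],"claw":0}]' && python3 -m inch '[{"linear":[0,0,0],"angular":[0,0,0.12],"claw":0},{"linear":[0,0,-0.0003],"angular":[0,0,0.26],"claw":0},{"linear":[0,0,-0.0008],"angular":[0,0,0.4],"claw":0},{"linear":[0,0,-0.0013],"angular":[0,0,0.54],"claw":0},{"linear":[0,0,-0.0018],"angular":[0,0,0.68],"claw":0}]' && python3 -m inch '[{"linear":[0,0,0],"angular":[0,0,-0.12],"claw":0},{"linear":[0,0,-0.0003],"angular":[0,0,-0.26],"claw":0},{"linear":[0,0,-0.0008],"angular":[0,0,-0.4],"claw":0},{"linear":[0,0,-0.0013],"angular":[0,0,-0.54],"claw":0},{"linear":[0,0,-0.0018],"angular":[0,0,-0.68],"claw":0}]' &&  python3 -m inch '[{"linear":[0,0,0],"angular":[0,0,0.12],"claw":0},{"linear":[0,0,-0.0003],"angular":[0,0,0.26],"claw":0},{"linear":[0,0,-0.0008],"angular":[0,0,0.4],"claw":0},{"linear":[0,0,-0.0013],"angular":[0,0,0.54],"claw":0},{"linear":[0,0,-0.0018],"angular":[0,0,0.68],"claw":0}]' && python3 -m inch '[{"linear":[0,0,0],"angular":[0,0,-0.12],"claw":0},{"linear":[0,0,-0.0003],"angular":[0,0,-0.26],"claw":0},{"linear":[0,0,-0.0008],"angular":[0,0,-0.4],"claw":0},{"linear":[0,0,-0.0013],"angular":[0,0,-0.54],"claw":0},{"linear":[0,0,-0.0018],"angular":[0,0,-0.68],"claw":0}]'
```

```text
t: 11.0
tcp_pos: [0.4858, -0.1687, 0.0896]
eef_rot: [3.141, 0.0, -0.276]
force: [0.5, -1.6, -5.3]
opening: 0.0179
grasp_force: 30.0
t: 11.5
tcp_pos: [0.4858, -0.1682, 0.0917]
eef_rot: [-3.141, -0.0, 0.415]
force: [1.0, 2.2, 2.4]
opening: 0.0178
grasp_force: 30.0
t: 12.0
tcp_pos: [0.4858, -0.1685, 0.0936]
eef_rot: [-3.142, 0.0, -0.276]
force: [-0.6, -0.2, 0.0]
opening: 0.0183
grasp_force: 30.0
t: 12.5
tcp_pos: [0.4858, -0.1685, 0.0953]
eef_rot: [-3.141, 0.0, 0.415]
force: [0.7, -1.0, -0.2]
opening: 0.0179
grasp_force: 30.0
t: 13.0
tcp_pos: [0.4857, -0.1685, 0.0971]
eef_rot: [-3.142, 0.0, -0.276]
force: [-0.7, 0.6, -1.4]
opening: 0.018
grasp_force: 30.0
t: 13.5
tcp_pos: [0.4858, -0.1685, 0.0989]
eef_rot: [-3.141, 0.0, 0.415]
force: [-0.5, -0.7, -0.4]
opening: 0.0177
grasp_force: 30.0
```

```bash
python3 -m inch '[{"linear":[0,0,-0.01],"angular":[0,0,0],"claw":0},{"linear":[0,0,-0.03],"angular":[0,0,0],"claw":0},{"linear":[0,0,-0.06],"angular":[0,0,0],"claw":0},{"linear":[0,0,-0.1],"angular":[0,0,0],"claw":0},{"linear":[0,0,-0.14],"angular":[0,0,0],"claw":0}]' && python3 -m inch '[{"linear":[0,0,0],"angular":[0,0,-0.145],"claw":0},{"linear":[0,0,0],"angular":[0,0,-0.29],"claw":0},{"linear":[0,0,0],"angular":[0,0,-0.435],"claw":0},{"linear":[0,0,0],"angular":[0,0,-0.58],"claw":0},{"linear":[0,0,0],"angular":[0,0,-0.725],"claw":0}]' && python3 -m inch '[{"linear":[0,0,0],"angular":[0,0,-0.145],"claw":0},{"linear":[0,0,0],"angular":[0,0,-0.29],"claw":0},{"linear":[0,0,0],"angular":[0,0,-0.435],"claw":0},{"linear":[0,0,0],"angular":[0,0,-0.58],"claw":0},{"linear":[0,0,0],"angular":[0,0,-0.725],"claw":0}]' && python3 -m inch '[{"linear":[0,0,0],"angular":[0,0,-0.145],"claw":0},{"linear":[0,0,0],"angular":[0,0,-0.29],"claw":0},{"linear":[0,0,0],"angular":[0,0,-0.435],"claw":0},{"linear":[0,0,0],"angular":[0,0,-0.58],"claw":0},{"linear":[0,0,0],"angular":[0,0,-0.725],"claw":0}]' && python3 -m inch '[{"linear":[0,0,0],"angular":[0,0,-0.145],"claw":0},{"linear":[0,0,0],"angular":[0,0,-0.29],"claw":0},{"linear":[0,0,0],"angular":[0,0,-0.435],"claw":0},{"linear":[0,0,0],"angular":[0,0,-0.58],"claw":0},{"linear":[0,0,0],"angular":[0,0,-0.725],"claw":0}]'
python3 - <<'E'
from h import *
s=bot.read_state(); im=shot('top'); c=im['color']
print(s['joints'],trace('keeper_post',im)[0]['xy'] )
cv2.imwrite('pics/top2.png',cv2.resize(c[150:310,60:480],(798,304),interpolation=cv2.INTER_CUBIC))
E
```

```text
t: 14.0
tcp_pos: [0.4854, -0.1684, 0.241]
eef_rot: [-3.141, 0.0, 0.404]
force: [0.4, -1.0, -1.2]
opening: 0.0179
grasp_force: 30.0
t: 14.5
tcp_pos: [0.4857, -0.1685, 0.2397]
eef_rot: [3.141, -0.0, 1.135]
force: [-0.8, 0.4, -0.3]
opening: 0.0178
grasp_force: 30.0
t: 15.0
tcp_pos: [0.4857, -0.1685, 0.2397]
eef_rot: [3.141, 0.0, 1.86]
force: [0.1, -0.5, -0.8]
opening: 0.0179
grasp_force: 30.0
t: 15.5
tcp_pos: [0.4857, -0.1684, 0.2397]
eef_rot: [3.142, 0.0, 2.585]
force: [0.8, 1.1, -1.6]
opening: 0.0183
grasp_force: 30.0
t: 16.0
tcp_pos: [0.4857, -0.1685, 0.2397]
eef_rot: [-3.141, 0.0, -2.973]
force: [-0.9, 0.3, -1.1]
opening: 0.0177
grasp_force: 30.0Traceback (most recent call last):
  File "<stdin>", line 3, in <module>
IndexError: list index out of range
```

```bash
python3 -m inch '[{"linear":[-0.005,0.02,0],"angular":[0,0,0],"claw":0},{"linear":[-0.015,0.06,0],"angular":[0,0,0],"claw":0},{"linear":[-0.025,0.1,0],"angular":[0,0,0],"claw":0},{"linear":[-0.036,0.14,0],"angular":[0,0,0],"claw":0},{"linear":[-0.047,0.18,0],"angular":[0,0,0],"claw":0}]' && python3 -m inch '[{"linear":[-0.011,0.04,0],"angular":[0,0,0],"claw":0},{"linear":[-0.021,0.08,0],"angular":[0,0,0],"claw":0},{"linear":[-0.032,0.12,0],"angular":[0,0,0],"claw":0},{"linear":[-0.042,0.16,0],"angular":[0,0,0],"claw":0},{"linear":[-0.053,0.2,0],"angular":[0,0,0],"claw":0}]' && python3 -m inch '[{"linear":[-0.01,0.04,0],"angular":[0,0,0],"claw":0},{"linear":[-0.02,0.075,0],"angular":[0,0,0],"claw":0},{"linear":[-0.026,0.1,0],"angular":[0,0,0],"claw":0},{"linear":[-0.0295,0.112,0],"angular":[0,0,0],"claw":0},{"linear":[-0.0295,0.112,0],"angular":[0,0,0],"claw":0}]'
python3 - <<'E'
from h import *
w=shot('wrist'); s=w['st']; print(s['tcp_pos'],s['eef_rot'])
cv2.imwrite('pics/w4.png',w['color'])
im=shot('top'); cv2.imwrite('pics/top2.png',im['color'])
E
```

```text
t: 16.6
tcp_pos: [0.5022, 0.0183, 0.2395]
eef_rot: [-3.141, 0.0, -2.983]
force: [1.0, -0.2, -1.5]
opening: 0.0179
grasp_force: 30.0
t: 17.1
tcp_pos: [0.5213, 0.2245, 0.2394]
eef_rot: [-3.142, 0.0, -2.983]
force: [1.5, -1.0, -0.8]
opening: 0.0181
grasp_force: 30.0
t: 17.6
tcp_pos: [0.5319, 0.3389, 0.2388]
eef_rot: [-3.141, -0.0, -2.978]
force: [0.2, -1.0, -2.0]
opening: 0.0177
grasp_force: 30.0
[0.53193634 0.33887582 0.23879596] [-3.14141616e+00 -3.02300199e-04 -2.97754575e+00]
```

View pics/w4.png

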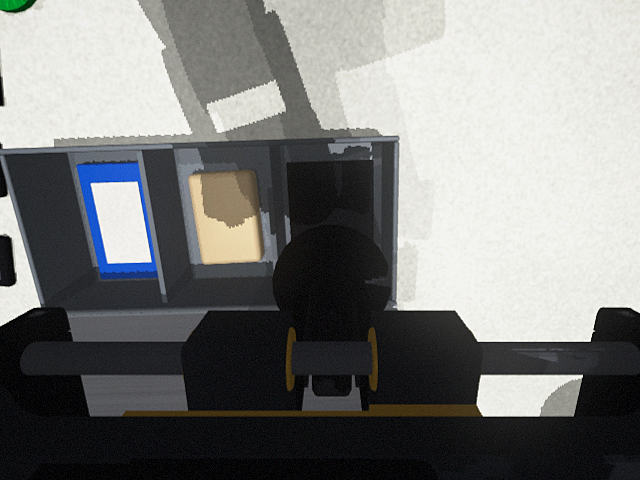

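```bash
python3 - <<'E'
from h import *
w=shot('wrist')
a=px2w(w,(398,137),.085);b=px2w(w,(0,151),.085);c=px2w(w,(396,306),.085);d=px2w(w,(44,309),.085)
f=[px2w(w,p,.008) for p in [(288,162),(372,160)]]
print(a,b,c,d,f)
y=(a-b)[:2];yaw=np.arctan2(-y[0],y[1]);u=np.array([np.cos(yaw),np.sin(yaw)]);v=np.array([-u[1],u[0]])
print('yaw',yaw,np.linalg.norm(y)); cen=a[:2]+.08*u-.175*v; print('centre',cen,'bay',cen+.115*v,'hinge',cen+.08*u, 'foam', (f[0]+f[1])[:2]/2+.065*u)
for n in ('top','scene'):
  im=shot(n)
  for q in trace('lid',im)[:1]:
    r=q['region'];print(n,q['p'])
    h=cv2.convexHull(np.argwhere(r)[:,::-1].astype(np.float32)); print(cv2.approxPolyDP(h,4,True).reshape(-1,2).tolist())
  for th in (1.5,1.6,1.7):
    e=[cen+.08*u-.16*np.cos(th)*u+k*.175*v for k in(-1,1)]; print(th,[w2px(im,[*p,.085+.16*np.sin(th)]).round() for p in e])
  print([w2px(im,[*(cen+.08*u+k*.175*v),.085]).round() for k in (-1,1)])
E
```

```text
[0.44170894 0.38100946 0.085     ] [0.50929937 0.04237813 0.085     ] [0.59747486 0.4128791  0.085     ] [0.65685768 0.07196504 0.085     ] [array([0.48338745, 0.28218527, 0.008     ]), array([0.46651248, 0.37163413, 0.008     ])]
yaw 0.19700982672616954 0.3453109316042102
centre [0.55441557 0.22505364] bay [0.53190571 0.33782911] hinge [0.63286807 0.24071267] foam [0.53869262 0.33963266]
top 0.79
[[271.0, 191.0], [124.0, 221.0], [100.0, 207.0], [104.0, 202.0], [265.0, 170.0]]
1.5 [array([270., 179.]), array([ 79., 217.])]
1.6 [array([268., 171.]), array([ 78., 209.])]
1.7 [array([266., 162.]), array([ 76., 200.])]
[array([274., 188.]), array([110., 221.])]
scene 0.68
[[535.0, 181.0], [505.0, 225.0], [364.0, 266.0], [375.0, 225.0]]
1.5 [array([369., 220.]), array([530., 175.])]
1.6 [array([372., 226.]), array([534., 180.])]
1.7 [array([375., 233.]), array([539., 187.])]
[array([363., 267.]), array([505., 225.])]
```

```bash
python3 -m inch '[{"linear":[0,0,0.03],"angular":[0,0,0],"claw":0},{"linear":[0,0,0.07],"angular":[0,0,0],"claw":0},{"linear":[0,0,0.11],"angular":[0,0,0],"claw":0},{"linear":[0,0,0.145],"angular":[0,0,0],"claw":0},{"linear":[0,0,0.17],"angular":[0,0,0],"claw":0}]' && python3 -m inch '[{"linear":[0,0,0.012],"angular":[0,0,0],"claw":0},{"linear":[0,0,0.022],"angular":[0,0,0],"claw":0},{"linear":[0,0,0.026],"angular":[0,0,0],"claw":0},{"linear":[0,0,0.028],"angular":[0,0,0],"claw":0},{"linear":[0,0,0.028],"angular":[0,0,0],"claw":0}]'
```

```text
t: 18.45
tcp_pos: [0.5316, 0.3372, 0.0668]
eef_rot: [-3.141, -0.002, -2.976]
force: [0.2, -0.3, -0.9]
opening: 0.0175
grasp_force: 30.0
t: 18.95
tcp_pos: [0.5325, 0.3382, 0.0417]
eef_rot: [3.141, 0.001, -2.975]
force: [0.1, 0.5, -0.7]
opening: 0.0176
grasp_force: 30.0
```

```bash
python3 -m inch '[{"linear":[0,0,0.0006],"angular":[0,0,0],"claw":0},{"linear":[0,0,0.0012],"angular":[0,0,0],"claw":0},{"linear":[0,0,0.0018],"angular":[0,0,0],"claw":0},{"linear":[0,0,0.0022],"angular":[0,0,0],"claw":0},{"linear":[0,0,0.0022],"angular":[0,0,0],"claw":0}]'
```

```text
t: 19.45
tcp_pos: [0.5322, 0.3381, 0.0389]
eef_rot: [-3.142, 0.0, -2.975]
force: [0.8, 0.5, 0.6]
opening: 0.0179
grasp_force: 30.0
```

Near contact; lower 0.6 mm more and release with a partial opening, then rise.

```bash
python3 -m inch '[{"linear":[0,0,0.0006],"angular":[0,0,0],"claw":0},{"linear":[0,0,0.0006],"angular":[0,0,0],"claw":0.25},{"linear":[0,0,0.0006],"angular":[0,0,0],"claw":0.45},{"linear":[0,0,0.0006],"angular":[0,0,0],"claw":0.5},{"linear":[0,0,0.0006],"angular":[0,0,0],"claw":0.5}]' && python3 -m inch '[{"linear":[0,0,-0.004],"angular":[0,0,0],"claw":0.5},{"linear":[0,0,-0.015],"angular":[0,0,0],"claw":0.5},{"linear":[0,0,-0.04],"angular":[0,0,0],"claw":0.5},{"linear":[0,0,-0.08],"angular":[0,0,0],"claw":0.5},{"linear":[0,0,-0.12],"angular":[0,0,0],"claw":0.5}]' && python3 -m inch '[{"linear":[0.01,0,-0.04],"angular":[0,0,0],"claw":0},{"linear":[0.02,0,-0.08],"angular":[0,0,0],"claw":0},{"linear":[0.02,0,-0.12],"angular":[0,0,0],"claw":0},{"linear":[0.02,0,-0.16],"angular":[0,0,0],"claw":0},{"linear":[0.02,0,-0.16],"angular":[0,0,0],"claw":0}]'
python3 - <<'E'
from h import *
w=shot('wrist'); s=w['st']; print(s['tcp_pos'],s['eef_rot'])
cv2.imwrite('pics/w5.png',w['color'])
E
```

```text
t: 19.95
tcp_pos: [0.5321, 0.338, 0.038]
eef_rot: [-3.141, -0.0, -2.975]
force: [1.2, -0.2, 0.0]
opening: 0.0423
grasp_force: 0.0
t: 20.45
tcp_pos: [0.5319, 0.3379, 0.1601]
eef_rot: [-3.141, -0.0, -2.975]
force: [0.8, 1.3, -1.0]
opening: 0.0479
grasp_force: 0.0
t: 20.95
tcp_pos: [0.5133, 0.3353, 0.3249]
eef_rot: [3.139, 0.009, -2.975]
force: [0.7, -0.3, 0.7]
opening: 0.0132
grasp_force: 0.0
[0.51330725 0.33530722 0.32491656] [ 3.13869824  0.00944073 -2.97523964]
```

View pics/w5.png

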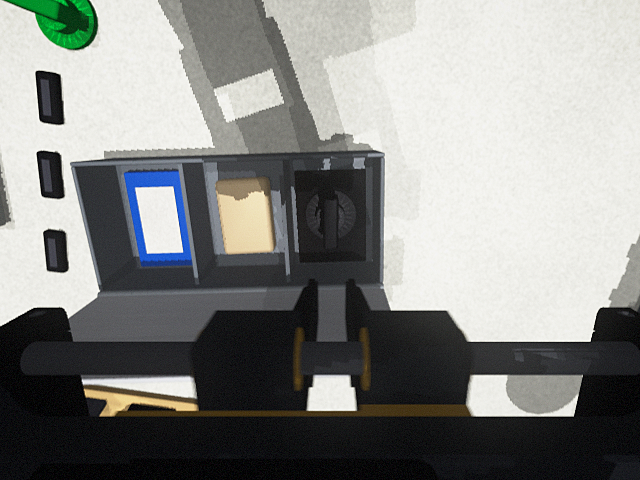

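```bash
python3 -m inch '[{"linear":[-0.03,-0.02,0],"angular":[0,0,0],"claw":0},{"linear":[-0.07,-0.045,0],"angular":[0,0,0],"claw":0},{"linear":[-0.11,-0.07,0],"angular":[0,0,0],"claw":0},{"linear":[-0.15,-0.095,0],"angular":[0,0,0],"claw":0},{"linear":[-0.173,-0.11,0],"angular":[0,0,0],"claw":0}]' && python3 -m inch '[{"linear":[0,0,0],"angular":[0,0,0],"claw":0},{"linear":[0,0,0.03],"angular":[0,0,0],"claw":0},{"linear":[0,0,0.06],"angular":[0,0,0],"claw":0},{"linear":[0,0,0.09],"angular":[0,0,0],"claw":0},{"linear":[0,0,0.11],"angular":[0,0,0],"claw":0}]' && python3 -m inch '[{"linear":[0.01,0,0],"angular":[0,0,0],"claw":0},{"linear":[0.02,0,-0.003],"angular":[0,0,0],"claw":0},{"linear":[0.03,0,-0.007],"angular":[0,0,0],"claw":0},{"linear":[0.04,0,-0.007],"angular":[0,0,0],"claw":0},{"linear":[0.05,0,-0.007],"angular":[0,0,0],"claw":0}]'
```

```text
t: 21.5
tcp_pos: [0.7034, 0.2528, 0.3163]
eef_rot: [-3.141, -0.002, -2.977]
force: [0.0, 0.9, -0.4]
opening: 0.0
grasp_force: 0.0
t: 22.0
tcp_pos: [0.6996, 0.2551, 0.2053]
eef_rot: [-3.141, -0.004, -2.975]
force: [-0.2, -0.4, -0.6]
opening: 0.0005
grasp_force: 0.0
t: 22.5
tcp_pos: [0.6511, 0.2466, 0.216]
eef_rot: [3.142, 0.001, -2.975]
force: [3.0, 0.1, 1.7]
opening: 0.0006
grasp_force: 1.2
```

```bash
python3 -m inch '[{"linear":[0.01,0,-0.002],"angular":[0,0,0],"claw":0},{"linear":[0.02,0,-0.004],"angular":[0,0,0],"claw":0},{"linear":[0.03,0,-0.005],"angular":[0,0,0],"claw":0},{"linear":[0.039,0,-0.005],"angular":[0,0,0],"claw":0},{"linear":[0.05,0,-0.003],"angular":[0,0,0],"claw":0}]' && python3 -m inch '[{"linear":[0.01,0,0.003],"angular":[0,0,0],"claw":0},{"linear":[0.02,0,0.008],"angular":[0,0,0],"claw":0},{"linear":[0.031,0,0.013],"angular":[0,0,0],"claw":0},{"linear":[0.045,0,0.022],"angular":[0,0,0],"claw":0},{"linear":[0.058,0,0.034],"angular":[0,0,0],"claw":0}]'
```

```text
t: 23.0
tcp_pos: [0.6022, 0.2382, 0.2184]
eef_rot: [-3.141, 0.001, -2.975]
force: [3.0, -0.2, -0.6]
opening: 0.0005
grasp_force: 1.1
t: 23.5
tcp_pos: [0.5446, 0.2285, 0.1843]
eef_rot: [-3.141, 0.001, -2.975]
force: [1.2, -0.1, 0.9]
opening: 0.0004
grasp_force: 0.8
```

```bash
python3 -m inch '[{"linear":[0.011,0,0.012],"angular":[0,0,0],"claw":0},{"linear":[0.019,0,0.024],"angular":[0,0,0],"claw":0},{"linear":[0.025,0,0.036],"angular":[0,0,0],"claw":0},{"linear":[0.03,0,0.048],"angular":[0,0,0],"claw":0},{"linear":[0.034,0,0.06],"angular":[0,0,0],"claw":0}]' && python3 -m inch '[{"linear":[0.003,0,0.012],"angular":[0,0,0],"claw":0},{"linear":[0.005,0,0.02],"angular":[0,0,0],"claw":0},{"linear":[0.006,0,0.026],"angular":[0,0,0],"claw":0},{"linear":[0.006,0,0.03],"angular":[0,0,0],"claw":0},{"linear":[0.006,0,0.032],"angular":[0,0,0],"claw":0}]'
```

```text
t: 24.0
tcp_pos: [0.5108, 0.2229, 0.1238]
eef_rot: [-3.141, -0.001, -2.975]
force: [0.6, -0.4, 1.6]
opening: 0.0004
grasp_force: 0.5
t: 24.5
tcp_pos: [0.5058, 0.2221, 0.0919]
eef_rot: [-3.141, -0.001, -2.975]
force: [-0.7, -0.9, -0.1]
opening: 0.0006
grasp_force: 0.4
```

```bash
python3 -m inch '[{"linear":[0,0,0.0007],"angular":[0,0,0],"claw":0},{"linear":[0,0,0.0014],"angular":[0,0,0],"claw":0},{"linear":[0,0,0.002],"angular":[0,0,0],"claw":0},{"linear":[0,0,0.0025],"angular":[0,0,0],"claw":0},{"linear":[0,0,0.0025],"angular":[0,0,0],"claw":0}]'
```

```text
t: 25.0
tcp_pos: [0.5061, 0.2222, 0.0907]
eef_rot: [-3.142, 0.001, -2.975]
force: [-3.8, -1.1, 10.8]
opening: 0.0005
grasp_force: 5.8
```

```bash
python3 -m inch '[{"linear":[0,0,-0.01],"angular":[0,0,0],"claw":0},{"linear":[0,0,-0.04],"angular":[0,0,0],"claw":0},{"linear":[0,0,-0.08],"angular":[0,0,0],"claw":0},{"linear":[0.02,0,-0.12],"angular":[0,0,0],"claw":0},{"linear":[0.04,0,-0.16],"angular":[0,0,0],"claw":0}]' && python3 -m inch '[{"linear":[0.02,0,0],"angular":[0,0,0],"claw":0},{"linear":[0.02,0,0],"angular":[0,0,0],"claw":0},{"linear":[0.02,0,0],"angular":[0,0,0],"claw":0},{"linear":[0.02,0,0],"angular":[0,0,0],"claw":0},{"linear":[0.02,0,0],"angular":[0,0,0],"claw":0}]'
python3 - <<'E'
from h import *
im=shot('scene'); cv2.imwrite('pics/s9.png',cv2.resize(im['color'][140:320,150:560],(797,350)))
E
```

```text
t: 25.5
tcp_pos: [0.466, 0.2153, 0.2515]
eef_rot: [-3.142, 0.0, -2.976]
force: [0.1, -0.1, -0.1]
opening: 0.0008
grasp_force: 0.0
t: 26.0
tcp_pos: [0.4473, 0.2122, 0.249]
eef_rot: [-3.141, -0.001, -2.976]
force: [-0.1, -0.1, -0.7]
opening: 0.0004
grasp_force: 0.0
```

View pics/s9.png

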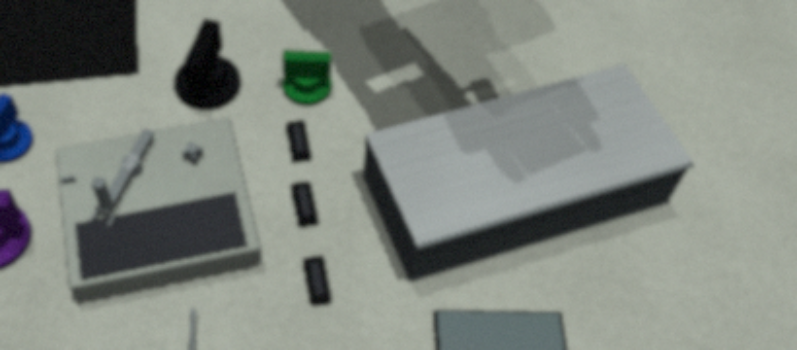

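The lid is flat on the rim, the lever sits in the release notch at about (100,195), and the spindle is bare and down at (192,153).

```bash
python3 -c "
from rig import ticket
print(ticket.job_done())"
```

```text
the job is handed in; nothing more can be done
None
```

The job is handed in at about 26 s of the 72 s allowed: the keeper lever is in the release notch, the knob was twisted off and stands upright on the foam in the empty bay, and the lid is shut over it; the final picture shows the spindle down and nothing out of place, but no verdict came back.

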